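Return the dried lens filters to their tagged slots

ROBOT

A 6-joint arm with a two-finger parallel gripper is mounted at the origin on the work surface. World frame = base frame: x ahead of the robot, y to its left, z up, the work surface at z = 0. Lengths are in mm, angles in rad, forces in N, time in s.
With the tool pointing down it reaches from about 300 to 775 mm from the base axis. Payload 14.6 kg.
Tool frame: the origin (TCP) lies between the finger pads; the fingertips stand manip.nose_length ahead of it and the grasp point (between the pads) lies 11 mm behind it (manip.nose_length is the distance from the TCP to the fingertips, in mm); z points along the fingers, y is the line along which they close (so a half turn about z gives the same grasp; the last joint's range is limited). The gripper opens to 94 mm and grips with 3 to 60 N. Pads are 16 mm wide; open, the fingers measure 119 mm over their backs; the gripper's body (75 mm by 177 mm) begins 78 mm behind the grasp point.
Start: joints at [-1.335, 0.3, 1.521, -0, 1.321, -0.067], TCP at [164, -524.97, 213.446] pointing down, gripper open.
Joint ranges: [-3.03, 3.03], [-0.79, 2.21], [0.23, 2.52], [-1.04, 4.18], [0, 3.07], [-2.55, 2.55]. Speed limits (rad/s): [2.22, 2.22, 2.57, 3.14, 3.14, 3.14].

INTERFACE

Orientations are given as [roll, pitch, yaw] about the fixed x, y, z axes, in that order (R = Rz(yaw) Ry(pitch) Rx(roll)).
In Python, from cell import manip, cams, job gives the robot as it stands.
- The arm moves only by the tool jog_arm, never from a script. Its argument "commands" is a list of rows, each an object of numbers: "dx", "dy", "dz": the shift along the tool's x, y, z each as a share of 40 mm, from -1 to 1; "ax", "ay", "az": the turn, a rotation vector about the tool's x, y, z each as a share of 10 degrees, from -1 to 1; "gripper": the closure, from 0 (fully open) to 1 (shut). A call has 1 to 10 rows; each row shifts and turns the commanded pose from where the row before left it, along the tool's axes as they then stand; what a row does not reach is not made up. A row lasts 1/8 s, in which the tool goes at most 62.5 mm and 10.7 degrees, less where a joint would pass 70% of its speed; a pose out of reach is approached as far as the arm can. A call with a number of a shift or a turn outside -1 to 1 is refused whole. A call with a gripper value outside its range is refused whole. The fingers move at their own pace and stop on an object; "squeeze" is the grip in N (left out, the last holds). Time passes only in rows, so rows that do not move let the fingers close. It gives the time, the measured TCP pose, the force, the opening and the grip force at its end, in the units of the state.
- manip.read_state(): the state, without advancing time (a new reading comes with each control period).
- cams.camera(name): name is "scene" or "top" or "wrist"; returns a dict with "image" (384x512x3 uint8, red, green, blue), "fx", "fy", "cx", "cy" (pixels), "world_to_cam" (4x4, takes a point from world to camera coordinates). Camera axes: x right, y down, z forward; pixel columns grow to the right and rows downward; lengths in mm; the calibration is good to about 2 mm. A picture is of the moment at which its call begins. There is no depth.
- job.sign_off(): hands the job in; it is judged then, once.
The state is a dict: "clock": time; "joints": joint angles; "qd": joint speeds; "effort": joint torques, N m; "eef_pos": TCP position; "eef_rot": TCP orientation; "wrist_force": force on the tool from outside, world axes, zero at the start; "moment": the same for the moment, N m; "finger_gap": finger opening in mm; "finger_force": force on a finger pad.
Only numpy, scipy, OpenCV 4.12 (cv2) and the standard library are available. Lean on these libraries where they do the work, as an engineer would, in place of code of your own. Each camera call takes 0.05 s, during which the arm holds its last target. There are 200 camera calls.

TASK

The two glass lens filters are dry: slide each one up out of the white drying stand by its top edge and return it to the grey filter box, standing fully down in the slot whose tag shows its own shape (round filter at the disc tag, square filter at the square tag; the slot with the narrow bar stays empty). Keep the glass standing upright all the way, never laid flat, and leave the lens case, bowl, lens hood and remote trigger where they are.

Things in the scene. Friction and masses are not known exactly. Their poses are not given: they have to be found in the camera images.
- filter_box: fixed grey plastic block, 224 (x) x 188 (y) x 50 mm high, origin at the centre of its underside. Three slots run along y, centred at x = -72, 0 and +72 mm, y = -30 mm; each is 14 mm wide (x), 112 mm long (y), 38 mm deep, floor 12 mm above the stool, mouth bevelled 5 mm. A tag lies at the +y end of each slot; which tag is at which slot varies.
- stand: white plastic drying stand, a block fixed on the stool; 150 (x) x 136 (y) x 50 mm high, origin at the centre of its underside. Two slots run along its y axis, at x = -40 and +40 mm, y = 0, same slot size as in the box; which filter is in which varies.
- filter_round: round filter, diameter 100 mm, 10 mm thick, dark neutral glass in a bright steel frame, upright. Origin at its centre (50 mm above its lowest and below its highest edge); its x axis is the normal of the glass (along the thickness). At the start it stands in one of the stand's slots, its upper 62 mm showing.
- filter_square: square filter, 100 x 100 mm, 10 mm thick, dark neutral glass in a bright steel frame, upright. Origin at its centre (50 mm above its lowest and below its highest edge); its x axis is the normal of the glass (along the thickness). At the start it stands in one of the stand's slots, its upper 62 mm showing.
- tag_round: tag with a disc (42 mm diameter): white tile 56 x 52 x 2 mm with a 2 mm raised black shape, fixed on top of the filter box at the +y end of one slot; origin at the centre of its underside, axes as the box. The centre of its slot is at x = 0, y = -94 mm in the tag's frame; a filter home in that slot has its centre 12 mm above the tag's origin.
- tag_square: tag with a square (42 mm): white tile 56 x 52 x 2 mm with a 2 mm raised black shape, fixed on top of the filter box at the +y end of one slot; origin at the centre of its underside, axes as the box. The centre of its slot is at x = 0, y = -94 mm in the tag's frame; a filter home in that slot has its centre 12 mm above the tag's origin.
- tag_bar: tag with a narrow bar (10 x 44 mm), its slot stays empty: white tile 56 x 52 x 2 mm with a 2 mm raised black shape, fixed on top of the filter box at the +y end of one slot; origin at the centre of its underside, axes as the box. The centre of its slot is at x = 0, y = -94 mm in the tag's frame; a filter home in that slot has its centre 12 mm above the tag's origin.
- lens_case: bystander: black hard-shell lens case standing upright, 88 mm diameter, 112 mm high, origin at the centre of its underside
- bowl: bystander: white ceramic trinket bowl, 100 mm diameter, 45 mm high, origin at the centre of its underside
- lens_hood: bystander: silver aluminium lens hood, 76 mm diameter, 42 mm high, origin at the centre of its underside
- remote: bystander: grey plastic remote trigger lying flat, 110 (x) x 36 x 20 mm, origin at the centre of its underside
Mind the look-alikes: they are no part of the job. Leave any orange look-alike of the filter_square alone.

How it is judged:
By the outcome, as a careful person would: the job done as asked, in the order asked, and still so for the second after the job is handed in, with the robot touching nothing.
It also fails if it takes over 62 s, if anything falls off the work surface, if the arm or the gripper's body presses on something with over 40 N, if the wrist force passes 120 N, or if a joint passes its speed limit or range.

## Working session

There is one attempt and no reset: what is moved stays moved. The work goes in short steps, Python scripts to look and compute and a tool call to move; the robot and the scene stay as the last step left them, time stands still between calls to the robot, and variables do not carry over. Pictures are saved under pics/ and viewed, at most 10 in all, crops included, and the job is handed in when it is done.

Besides the shell and the picture viewer there is one more tool, called after "Call:" by a JSON object that holds its "name" and its "arguments". jog_arm: Moves the arm, as the interface text tells. Shift numbers are shares of 40 mm and turn numbers shares of 10 degrees, none past 1 either way. Its arguments: {"type":"object","properties":{"commands":{"type":"array"},"squeeze":{"type":"number"}},"required":["commands"]}

```bash
mkdir -p pics; ls; python3 - <<'E'
from cell import manip,cams,job
import cv2,numpy as np
print(manip.read_state(), manip.nose_length)
for n in("scene","top"):
    c=cams.camera(n); cv2.imwrite(f"pics/{n}0.png",cv2.resize(c["image"][:,:,::-1],(800,600),interpolation=cv2.INTER_CUBIC))
    np.savez(f"{n}0.npz",**c); print(n,c["fx"],c["cx"],c["cy"],np.round(c["world_to_cam"],3).tolist())
E
```

```text
pics
{'clock': 0.0, 'joints': array([-1.33458840e+00,  3.00467297e-01,  1.52161844e+00,  3.54089455e-06,
        1.32072557e+00, -6.65621532e-02]), 'qd': array([-0.0002698 ,  0.00035852, -0.0001179 , -0.00194982, -0.00111148,
       -0.00041794]), 'effort': array([-5.28860164e-04, -5.31805301e+01, -3.52739847e+01,  7.08260620e-02,
        2.43462611e-02, -1.16759529e-04]), 'eef_pos': array([ 163.94419503, -524.70833969,  212.87261767]), 'eef_rot': array([-3.14037692e+00, -8.44785758e-05,  3.02769145e-01]), 'wrist_force': array([-0.30926131, -0.58142402,  0.60425354]), 'moment': array([ 0.02056775, -0.02175364,  0.04589093]), 'finger_force': 0.0, 'finger_gap': 93.98116331468518} 8.0
scene 366.85339405292507 254.22316732932217 188.77065190912424 [[0.863, 0.505, 0.006, -472.499], [0.348, -0.585, -0.732, -120.338], [-0.367, 0.634, -0.681, 1142.892], [0.0, 0.0, 0.0, 1.0]]
top 382.95287688064144 258.9901171276127 190.61808895464407 [[0.024, -0.999, 0.029, 2.46], [-0.985, -0.028, -0.173, 557.769], [0.173, -0.024, -0.985, 883.155], [0.0, 0.0, 0.0, 1.0]]
```

View pics/scene0.png

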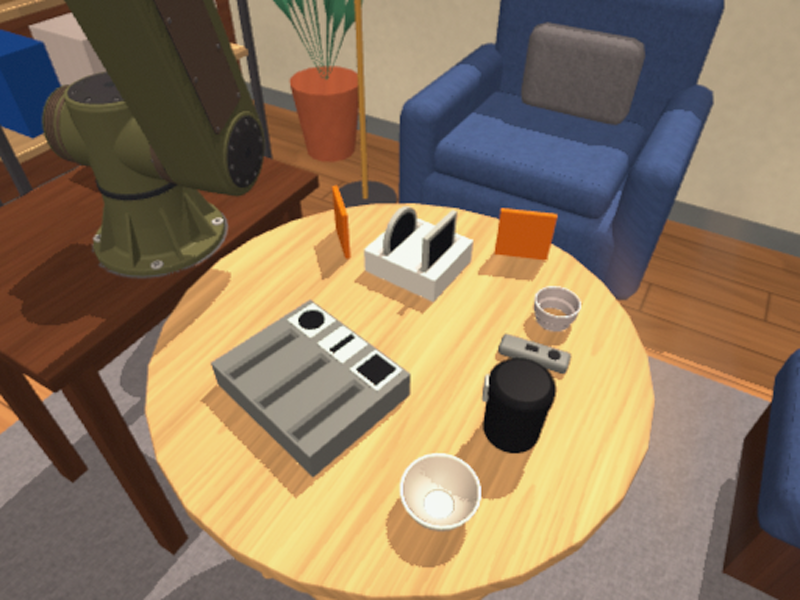

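View pics/top0.png

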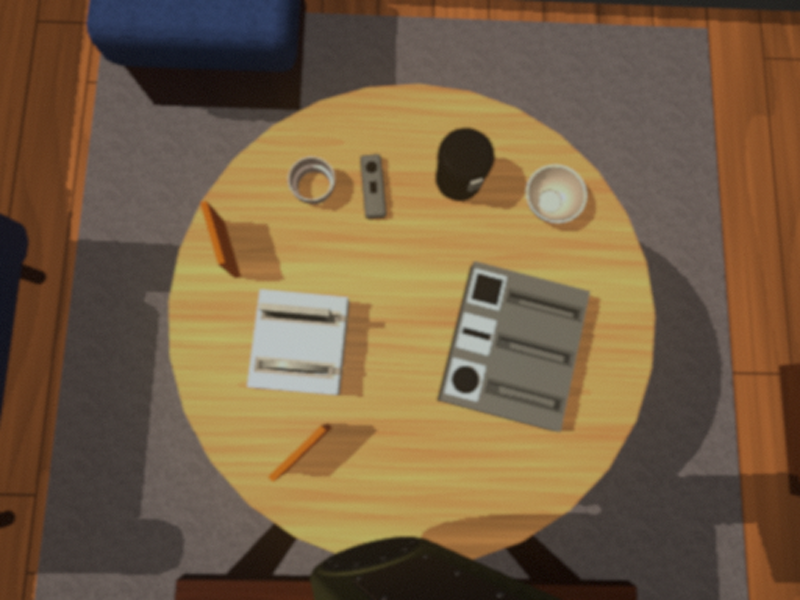

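The scene view shows the round filter at (400,230) and the square one at (440,240), both standing in the white stand. The orange look-alikes at (342,222) and (526,233) are outside it, so I leave those alone. In the top view the square filter is at (300,314) and the round at (297,367). The tags are square (487,290), bar (476,335) and disc (465,380). Next is one enlarged crop to confirm this and measure.

```bash
python3 - <<'E'
import numpy as np,cv2
im=np.load("top0.npz")["image"][:,:,::-1]
a=im[180:260,150:230]; b=im[160:280,272:392]
A=cv2.resize(a,(400,400),interpolation=cv2.INTER_CUBIC);B=cv2.resize(b,(400,400),interpolation=cv2.INTER_CUBIC)
s=np.load("scene0.npz")["image"][:,:,::-1]
C=cv2.resize(s[125:195,225:315],(257,200),interpolation=cv2.INTER_CUBIC)
o=np.zeros((600,800,3),np.uint8);o[:400,:400]=A;o[:400,400:]=B;o[400:,:257]=C
cv2.imwrite("pics/crop.png",o)
E
```

```text
(no output)
```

View pics/crop.png

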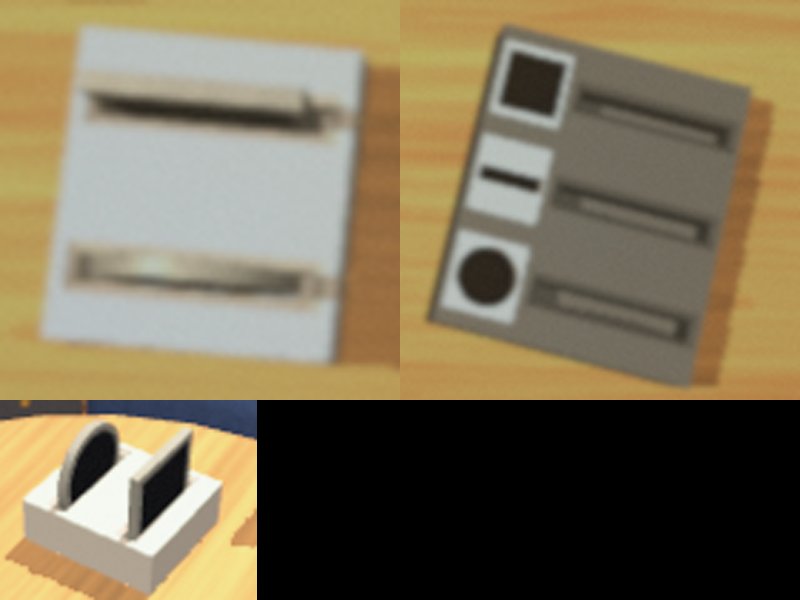

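The crop confirms the targets: square filter in the upper slot (crop y≈100), round in the lower slot (y≈270), and the tags from top to bottom are square, bar and disc. Fitting the poses now.

```bash
cat > h.py <<'E'
import numpy as np
from scipy.optimize import least_squares
t=np.load("top0.npz");W=t["world_to_cam"]
def proj(P):
    P=np.atleast_2d(P);c=P@W[:3,:3].T+W[:3,3]
    return np.c_[t["fx"]*c[:,0]/c[:,2]+t["cx"],t["fy"]*c[:,1]/c[:,2]+t["cy"]]
def ray(px,z):
    d=W[:3,:3].T@np.array([(px[0]-t["cx"])/t["fx"],(px[1]-t["cy"])/t["fy"],1]);o=-W[:3,:3].T@W[:3,3]
    return o+d*(z-o[2])/d[2]
def place(L,p):
    L=np.asarray(L,float);c,s=np.cos(p[2]),np.sin(p[2])
    return np.c_[p[0]+c*L[:,0]-s*L[:,1],p[1]+s*L[:,0]+c*L[:,1],L[:,2]]
def fit(L,px,x0):
    r=least_squares(lambda p:((proj(place(L,p))-px)/1).ravel(),x0,x_scale=[1,1,.01])
    return r.x,np.abs(r.fun).reshape(-1,2).round(2)
E
python3 - <<'E'
from h import *
A=lambda u:(np.array(u)+.5)/5-.5+[150,180]
B=lambda u:(np.array(u)-[400,0]+.5)/(10/3)-.5+[272,160]
s,r=fit([[75,68,50],[75,-68,50],[-75,-68,50],[-75,68,50]],A([(80,27),(363,50),(333,362),(42,338)]),[350,200,0])
print("stand",s.round(3),r.tolist())
Lb=[[112,94,50],[112,-94,50],[-112,-94,50],[-112,94,50],[72,64,54],[0,64,54],[-72,64,54]]
b,r=fit(Lb,B([(504,25),(749,90),(690,386),(428,320),(532,83),(510,179),(486,277)]),[350,-200,-.2])
print("box",b.round(3),r.tolist())
print("slots stand +40,-40",place([[40,0,0],[-40,0,0]],s).round(1).tolist())
print("slots box +72,-72",place([[72,-30,0],[-72,-30,0]],b).round(1).tolist())
for p in [(80,85),(305,103),(80,75),(305,92)]: print("sq edge",ray(A(p),112).round(1))
print("rd apex",ray(A((188,265)),112).round(1))
E
```

```text
stand [ 4.86219e+02  1.78788e+02 -5.40000e-02] [[0.27, 0.1], [0.2, 0.1], [0.24, 0.0], [0.18, 0.2]]
box [ 4.89759e+02 -1.55200e+02 -2.30000e-01] [[0.12, 0.49], [0.58, 0.75], [0.52, 0.83], [0.75, 0.27], [0.14, 0.29], [0.36, 0.04], [0.17, 0.19]]
slots stand +40,-40 [[526.2, 176.6, 0.0], [446.3, 181.0, 0.0]]
slots box +72,-72 [[553.0, -200.8, 0.0], [412.8, -168.0, 0.0]]
sq edge [526.7 227.7 112. ]
sq edge [521.4 126.8 112. ]
sq edge [531.2 228.  112. ]
sq edge [526.4 127.  112. ]
rd apex [447.6 175.  112. ]
```

Call:
{"name": "jog_arm", "arguments": {"commands": [{"az": -0.994}, {"az": -0.994}, {"az": -0.994}, {"az": -0.994}, {"az": -0.994}, {"az": -0.994}, {"az": -0.994}]}}

```text
schema error: expected keys dx, dy, dz, ax, ay, az, gripper
```

Call:
{"name": "jog_arm", "arguments": {"commands": [{"dx": 1, "dy": 0.34}, {"dx": 1, "dy": 0.34}, {"dx": 1, "dy": 0.34}, {"dx": 1, "dy": 0.34}, {"dx": 1, "dy": 0.34}, {"dx": 1, "dy": 0.34}, {"dx": 1, "dy": 0.34}, {"dx": 1, "dy": 0.34}, {"dx": 1, "dy": 0.34}]}}

```text
schema error: expected keys dx, dy, dz, ax, ay, az, gripper
```

Call:
{"name": "jog_arm", "arguments": {"commands": [{"dx": 1, "dy": 0.34}, {"dx": 1, "dy": 0.34}, {"dx": 1, "dy": 0.34}, {"dx": 1, "dy": 0.34}, {"dx": 1, "dy": 0.34}, {"dx": 1, "dy": 0.34}, {"dx": 1, "dy": 0.34}, {"dx": 1, "dy": 0.34}, {"dx": 1, "dy": 0.34}, {}]}}

```text
schema error: expected keys dx, dy, dz, ax, ay, az, gripper
```

```bash
python3 - <<'E'
from cell import manip,cams
import cv2,numpy as np
s=manip.read_state();print(s["eef_pos"],s["eef_rot"],s["joints"].round(2))
c=cams.camera("wrist");np.savez("w1.npz",**c);cv2.imwrite("pics/w1.png",cv2.resize(c["image"][:,:,::-1],(800,600),interpolation=cv2.INTER_CUBIC))
E
```

```text
[ 163.96793097 -524.7699943   212.97833357] [-3.14062520e+00 -9.26011462e-05  3.02761807e-01] [-1.33  0.3   1.52  0.    1.32 -0.07]
```

View pics/w1.png

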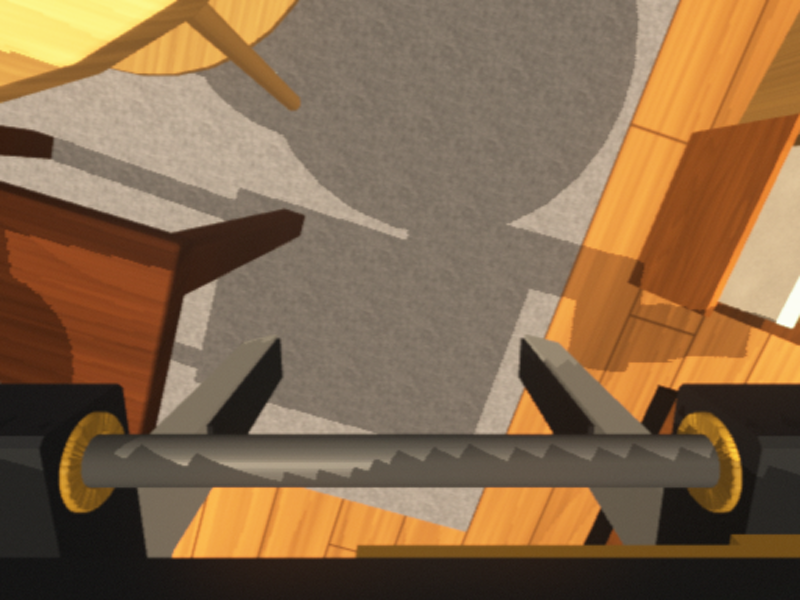

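The calls were refused because every row needs all seven keys, so the arm hasn't moved. The picture shows only the floor between the fingers. Resending with full rows.

Call:
{"name": "jog_arm", "arguments": {"commands": [{"dx": 0, "dy": 0, "dz": 0, "ax": 0, "ay": 0, "az": -0.994, "gripper": 0}, {"dx": 0, "dy": 0, "dz": 0, "ax": 0, "ay": 0, "az": -0.994, "gripper": 0}, {"dx": 0, "dy": 0, "dz": 0, "ax": 0, "ay": 0, "az": -0.994, "gripper": 0}, {"dx": 0, "dy": 0, "dz": 0, "ax": 0, "ay": 0, "az": -0.994, "gripper": 0}, {"dx": 0, "dy": 0, "dz": 0, "ax": 0, "ay": 0, "az": -0.994, "gripper": 0}, {"dx": 0, "dy": 0, "dz": 0, "ax": 0, "ay": 0, "az": -0.994, "gripper": 0}, {"dx": 0, "dy": 0, "dz": 0, "ax": 0, "ay": 0, "az": -0.994, "gripper": 0}], "squeeze": 20}}

```text
clock: 1.02
eef_pos: [164.0, -524.8, 213.2]
eef_rot: [-3.141, -0.001, 1.523]
wrist_force: [-0.7, -0.0, 0.1]
finger_gap: 93.9
finger_force: 0.0
```

Call:
{"name": "jog_arm", "arguments": {"commands": [{"dx": 1, "dy": 0.34, "dz": 0, "ax": 0, "ay": 0, "az": 0, "gripper": 0}, {"dx": 1, "dy": 0.34, "dz": 0, "ax": 0, "ay": 0, "az": 0, "gripper": 0}, {"dx": 1, "dy": 0.34, "dz": 0, "ax": 0, "ay": 0, "az": 0, "gripper": 0}, {"dx": 1, "dy": 0.34, "dz": 0, "ax": 0, "ay": 0, "az": 0, "gripper": 0}, {"dx": 1, "dy": 0.34, "dz": 0, "ax": 0, "ay": 0, "az": 0, "gripper": 0}, {"dx": 1, "dy": 0.34, "dz": 0, "ax": 0, "ay": 0, "az": 0, "gripper": 0}, {"dx": 1, "dy": 0.34, "dz": 0, "ax": 0, "ay": 0, "az": 0, "gripper": 0}, {"dx": 1, "dy": 0.34, "dz": 0, "ax": 0, "ay": 0, "az": 0, "gripper": 0}, {"dx": 1, "dy": 0.34, "dz": 0, "ax": 0, "ay": 0, "az": 0, "gripper": 0}]}}

```text
clock: 2.15
eef_pos: [305.7, -170.7, 213.5]
eef_rot: [3.141, 0.0, 1.517]
wrist_force: [0.7, -0.6, -0.2]
finger_gap: 94.2
finger_force: 0.0
```

Call:
{"name": "jog_arm", "arguments": {"commands": [{"dx": 1, "dy": 0.34, "dz": 0, "ax": 0, "ay": 0, "az": 0, "gripper": 0}, {"dx": 1, "dy": 0.34, "dz": 0, "ax": 0, "ay": 0, "az": 0, "gripper": 0}, {"dx": 1, "dy": 0.34, "dz": 0, "ax": 0, "ay": 0, "az": 0, "gripper": 0}, {"dx": 1, "dy": 0.34, "dz": 0, "ax": 0, "ay": 0, "az": 0, "gripper": 0}, {"dx": 1, "dy": 0.34, "dz": 0, "ax": 0, "ay": 0, "az": 0, "gripper": 0}, {"dx": 1, "dy": 0.34, "dz": 0, "ax": 0, "ay": 0, "az": 0, "gripper": 0}, {"dx": 0, "dy": 0, "dz": 0, "ax": 0, "ay": 0, "az": 0, "gripper": 0}]}}

```text
clock: 3.02
eef_pos: [400.1, 64.9, 213.1]
eef_rot: [-3.141, -0.0, 1.52]
wrist_force: [0.2, -0.6, -0.9]
finger_gap: 93.9
finger_force: 0.0
```

```bash
python3 - <<'E'
from cell import manip,cams
import cv2,numpy as np
s=manip.read_state();print(s["clock"],s["eef_pos"],s["eef_rot"],s["joints"].round(2),s["wrist_force"])
c=cams.camera("wrist");np.savez("w2.npz",**c);cv2.imwrite("pics/w2.png",cv2.resize(c["image"][:,:,::-1],(800,600),interpolation=cv2.INTER_CUBIC))
print(c["fx"],np.round(c["world_to_cam"],3).tolist())
E
```

```text
3.025 [400.05532484  64.94964904 213.11583344] [-3.14080400e+00 -4.22785504e-05  1.52038144e+00] [ 0.07 -0.03  1.9   0.    1.28  0.12] [ 0.22913877 -0.59912637 -0.86052434]
307.34088137310306 [[0.999, -0.05, -0.002, -395.296], [-0.048, -0.972, 0.231, 58.073], [-0.013, -0.231, -0.973, 409.667], [0.0, 0.0, 0.0, 1.0]]
```

View pics/w2.png

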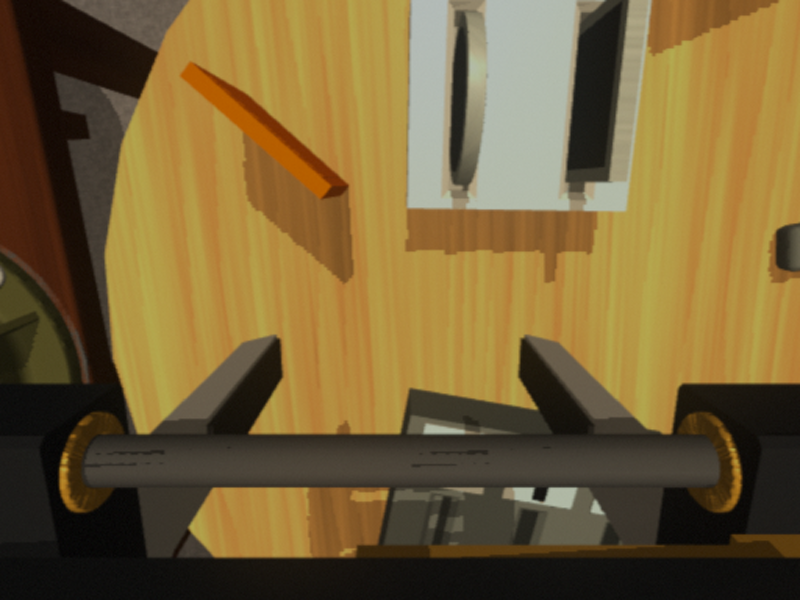

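The wrist view shows the stand squared up with the tool. Its front corners are at (408,208) and (627,211), the slot ends at x=460 and x=577, and the round filter's outer rim is near (480,97). I'll check these against the top fit.

```bash
python3 - <<'E'
import h
from h import *
s=[486.219,178.788,-.054]
h.t=np.load("w2.npz");h.W=h.t["world_to_cam"]
P=lambda u:(np.array(u)+.5)*.64-.5
for p in [(408,208),(627,211),(460,205),(577,208)]: print(p,ray(P(p),50).round(1))
print(place([[-75,-68,0],[75,-68,0],[-40,-68,0],[40,-68,0]],s).round(1)[:,:2].tolist())
for p in [(481,97),(476,97),(486,97)]:print("apex",ray(P(p),112).round(1))
for p in [(607,182),(637,0)]:print("sq near end",ray(P(p),112).round(1))
E
```

```text
(408, 208) [407.  114.9  50. ]
(627, 211) [557.  105.4  50. ]
(460, 205) [442.7 115.1  50. ]
(577, 208) [522.7 109.1  50. ]
[[407.7, 114.9], [557.4, 106.8], [442.6, 113.0], [522.5, 108.7]]
apex [447.7 173.8 112. ]
apex [445. 174. 112.]
apex [450.3 173.7 112. ]
sq near end [516.5 126.5 112. ]
sq near end [527.3 215.9 112. ]
```

Call:
{"name": "jog_arm", "arguments": {"commands": [{"dx": 0.936, "dy": 0.338, "dz": 0, "ax": 0, "ay": 0, "az": 0, "gripper": 0}, {"dx": 0.936, "dy": 0.338, "dz": 0, "ax": 0, "ay": 0, "az": 0, "gripper": 0}, {"dx": 0.936, "dy": 0.338, "dz": 0, "ax": 0, "ay": 0, "az": 0, "gripper": 0}, {"dx": 0, "dy": 0, "dz": 0.5, "ax": 0, "ay": 0, "az": 0, "gripper": 0.2}, {"dx": 0, "dy": 0, "dz": 0.8, "ax": 0, "ay": 0, "az": 0, "gripper": 0.2}, {"dx": 0, "dy": 0, "dz": 0.8, "ax": 0, "ay": 0, "az": 0, "gripper": 0.2}, {"dx": 0, "dy": 0, "dz": 0.7, "ax": 0, "ay": 0, "az": 0, "gripper": 0.2}, {"dx": 0, "dy": 0, "dz": 0.35, "ax": 0, "ay": 0, "az": 0, "gripper": 0.2}, {"dx": 0, "dy": 0, "dz": 0, "ax": 0, "ay": 0, "az": 0, "gripper": 0.5}, {"dx": 0, "dy": 0, "dz": 0, "ax": 0, "ay": 0, "az": 0, "gripper": 0.7}], "squeeze": 20}}

```text
clock: 4.32
eef_pos: [446.9, 173.1, 88.5]
eef_rot: [3.14, -0.0, 1.517]
wrist_force: [0.6, -0.3, 1.4]
finger_gap: 58.5
finger_force: 0.0
```

```bash
python3 - <<'E'
from cell import manip,cams
import cv2,numpy as np
s=manip.read_state();print(s)
c=cams.camera("wrist");np.savez("w3.npz",**c);cv2.imwrite("pics/w3.png",cv2.resize(c["image"][:,:,::-1],(800,600),interpolation=cv2.INTER_CUBIC))
E
```

```text
{'clock': 4.325, 'joints': array([ 2.93150840e-01,  2.94059371e-01,  1.84723456e+00, -1.33791736e-05,
        9.98852459e-01,  3.47066418e-01]), 'qd': array([ 0.00367105, -0.00430366,  0.00254259, -0.00040133, -0.00299052,
        0.00030344]), 'effort': array([-1.45083731e-01, -4.63079417e+01, -2.90917379e+01,  5.93264820e-02,
       -1.72967574e-02, -7.96695269e-03]), 'eef_pos': array([446.90987225, 173.12652533,  88.4610275 ]), 'eef_rot': array([ 3.14022879e+00, -4.81345365e-04,  1.51688831e+00]), 'wrist_force': array([ 0.63032245, -0.25088934,  1.4331874 ]), 'moment': array([ 0.01348175, -0.07757329, -0.03700727]), 'finger_force': 0.0, 'finger_gap': 58.53198459096025}
```

View pics/w3.png

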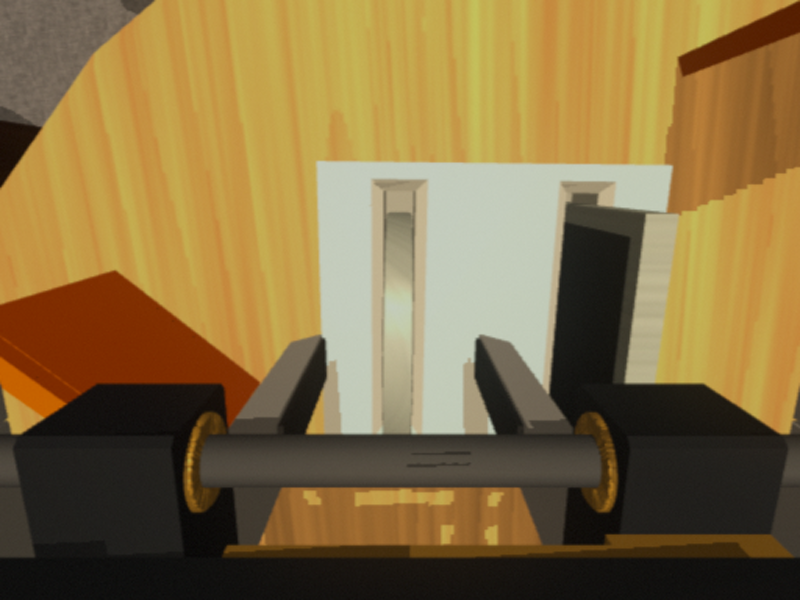

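The round disc is centred between the open fingers at x≈398 and the slot is clear, so I'm closing.

Call:
{"name": "jog_arm", "arguments": {"commands": [{"dx": 0, "dy": 0, "dz": 0, "ax": 0, "ay": 0, "az": 0, "gripper": 1}, {"dx": 0, "dy": 0, "dz": 0, "ax": 0, "ay": 0, "az": 0, "gripper": 1}, {"dx": 0, "dy": 0, "dz": 0, "ax": 0, "ay": 0, "az": 0, "gripper": 1}, {"dx": 0, "dy": 0, "dz": 0, "ax": 0, "ay": 0, "az": 0, "gripper": 1}, {"dx": 0, "dy": 0, "dz": 0, "ax": 0, "ay": 0, "az": 0, "gripper": 1}, {"dx": 0, "dy": 0, "dz": 0, "ax": 0, "ay": 0, "az": 0, "gripper": 1}], "squeeze": 25}}

```text
clock: 5.12
eef_pos: [446.4, 173.2, 87.4]
eef_rot: [3.142, -0.0, 1.517]
wrist_force: [-0.1, 0.2, 0.5]
finger_gap: 10.3
finger_force: 25.0
```

Call:
{"name": "jog_arm", "arguments": {"commands": [{"dx": 0, "dy": 0, "dz": -0.2, "ax": 0, "ay": 0, "az": 0, "gripper": 1}, {"dx": 0, "dy": 0, "dz": -0.4, "ax": 0, "ay": 0, "az": 0, "gripper": 1}, {"dx": 0, "dy": 0, "dz": -0.4, "ax": 0, "ay": 0, "az": 0, "gripper": 1}, {"dx": 0, "dy": 0, "dz": -0.5, "ax": 0, "ay": 0, "az": 0, "gripper": 1}, {"dx": 0, "dy": 0, "dz": -0.5, "ax": 0, "ay": 0, "az": 0, "gripper": 1}, {"dx": 0, "dy": 0, "dz": 0, "ax": 0, "ay": 0, "az": 0, "gripper": 1}]}}

```text
clock: 5.88
eef_pos: [447.0, 173.4, 169.4]
eef_rot: [3.138, -0.001, 1.517]
wrist_force: [0.6, -0.8, -2.8]
finger_gap: 9.4
finger_force: 25.0
```

```bash
python3 - <<'E'
import h
from h import *
for z in(0,50,100):
  print(z,[ray((np.array(p)+.5)*.64-.5,z).round(0)[:2].tolist() for p in[(329,427),(271,478),(329,432)]])
h.t=np.load("w3.npz");h.W=h.t["world_to_cam"]
a=np.linspace(0,2*np.pi,721)
for yc in(170,173,175,178,181):
  c=np.c_[446.5-.054*(yc-181)+0*a-.054*50*np.cos(a),yc+50*np.cos(a),62+50*np.sin(a)]
  c=c[c[:,2]>48];q=proj(c);print(yc,((q.min(0)+.5)/.64)[1].round(1))
print((proj([place([[-40,56,50]],[486.219,178.788,-.054])[0]])+.5)/.64)
h.t=np.load("w2.npz");h.W=h.t["world_to_cam"]
for z in (0,50,100):print(z,[ray((np.array(p)+.5)*.64-.5,z).round(0)[:2].tolist() for p in[(324,197),(347,186),(187,65)]])
E
```

```text
0 [[357.0, 131.0], [278.0, 216.0], [349.0, 130.0]]
50 [[359.0, 126.0], [284.0, 207.0], [351.0, 126.0]]
100 [[361.0, 121.0], [290.0, 198.0], [354.0, 121.0]]
170 233.0
173 225.9
175 221.0
178 213.7
181 206.4
[[399.65949061 190.54952409]]
0 [[342.0, 124.0], [361.0, 132.0], [250.0, 224.0]]
50 [[350.0, 125.0], [366.0, 132.0], [269.0, 212.0]]
100 [[358.0, 126.0], [372.0, 132.0], [289.0, 200.0]]
```

Call:
{"name": "jog_arm", "arguments": {"commands": [{"dx": 0, "dy": 0, "dz": -0.2, "ax": 0, "ay": 0, "az": 0.5, "gripper": 1}, {"dx": 0, "dy": 0, "dz": 0, "ax": 0, "ay": 0, "az": 0.51, "gripper": 1}, {"dx": -0.5, "dy": 0, "dz": 0, "ax": 0, "ay": 0, "az": 0, "gripper": 1}, {"dx": -1, "dy": 0.1, "dz": 0, "ax": 0, "ay": 0, "az": 0, "gripper": 1}, {"dx": -1, "dy": 0.1, "dz": 0, "ax": 0, "ay": 0, "az": 0, "gripper": 1}, {"dx": -1, "dy": 0.1, "dz": 0, "ax": 0, "ay": 0, "az": 0, "gripper": 1}, {"dx": -1, "dy": 0.1, "dz": 0, "ax": 0, "ay": 0, "az": 0, "gripper": 1}, {"dx": -1, "dy": 0.1, "dz": 0, "ax": 0, "ay": 0, "az": 0, "gripper": 1}, {"dx": -1, "dy": 0.1, "dz": 0, "ax": 0, "ay": 0, "az": 0, "gripper": 1}, {"dx": -1, "dy": 0.1, "dz": 0, "ax": 0, "ay": 0, "az": 0, "gripper": 1}]}}

```text
clock: 7.12
eef_pos: [404.0, -127.1, 175.1]
eef_rot: [-3.141, -0.0, 1.343]
wrist_force: [0.2, -0.3, -1.3]
finger_gap: 9.8
finger_force: 25.0
```

Call:
{"name": "jog_arm", "arguments": {"commands": [{"dx": -1, "dy": 0.1, "dz": 0, "ax": 0, "ay": 0, "az": 0, "gripper": 1}, {"dx": -1, "dy": 0.1, "dz": 0, "ax": 0, "ay": 0, "az": 0, "gripper": 1}, {"dx": -1, "dy": 0.1, "dz": 0, "ax": 0, "ay": 0, "az": 0, "gripper": 1}, {"dx": -1, "dy": 0.1, "dz": 0, "ax": 0, "ay": 0, "az": 0, "gripper": 1}, {"dx": -0.75, "dy": 0.1, "dz": 0, "ax": 0, "ay": 0, "az": 0, "gripper": 1}, {"dx": 0, "dy": 0, "dz": 0, "ax": 0, "ay": 0, "az": 0, "gripper": 1}, {"dx": 0, "dy": 0, "dz": 0, "ax": 0, "ay": 0, "az": 0, "gripper": 1}]}}

```text
clock: 8.0
eef_pos: [380.8, -314.4, 175.1]
eef_rot: [-3.141, -0.001, 1.342]
wrist_force: [-0.1, -0.8, -0.6]
finger_gap: 9.9
finger_force: 25.0
```

```bash
python3 - <<'E'
from cell import manip,cams
import cv2,numpy as np
s=manip.read_state();print(s["eef_pos"],s["eef_rot"],s["finger_gap"],s["wrist_force"],s["moment"])
c=cams.camera("wrist");np.savez("w4.npz",**c);cv2.imwrite("pics/w4.png",cv2.resize(c["image"][:,:,::-1],(800,600),interpolation=cv2.INTER_CUBIC))
E
```

```text
[ 380.82451584 -314.3847645   175.1251644 ] [-3.14093068e+00 -5.06127780e-04  1.34160179e+00] 9.919106298850961 [-0.12836876 -0.77295242 -0.57601661] [ 0.00505325 -0.06947659  0.04850022]
```

View pics/w4.png

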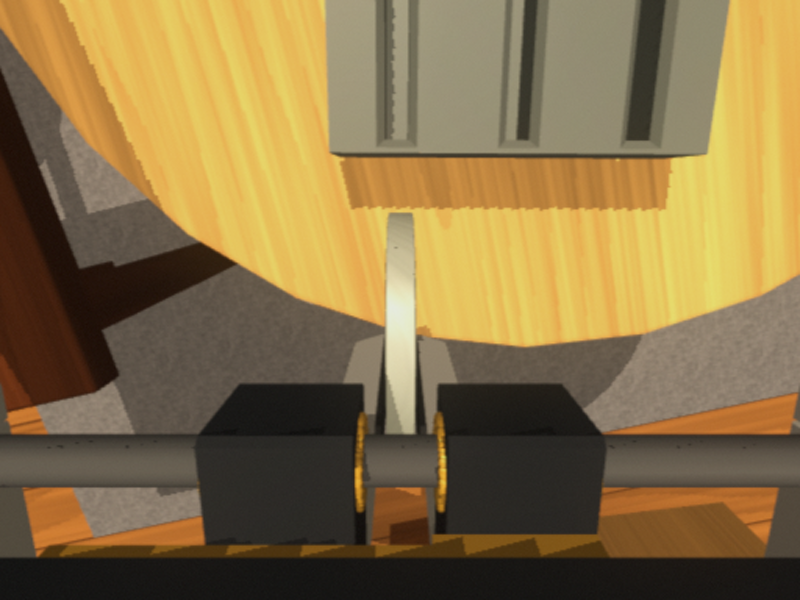

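The wrist view shows the disc upright, with its far edge at (400,213). The box's near corners are at (331,155) and (708,153), and the slot mouths are centred at x=396.5, 519 and 642 on row 146. The box edges converge on the image centre, so the yaw matches.

```bash
python3 - <<'E'
import h
from h import *
h.t=np.load("w4.npz");h.W=h.t["world_to_cam"]
P=lambda u:(np.array(u)+.5)*.64-.5
Lb=[[-112,-94,50],[112,-94,50],[-72,-91,50],[0,-91,50],[72,-91,50]]
px=P([(331,155),(708,153),(396.5,147),(519,147),(642,147)])
b,r=fit(Lb,px,[489.76,-155.2,-.23]);print(b.round(3),r.max(0))
b0=np.array([489.76,-155.2,b[2]])
print("slots",place([[-72,-30,0],[72,-30,0]],b).round(1).tolist(),"old yaw pred",place([[-112,-94,0],[112,-94,0]],[489.76,-155.2,-.23]).round(1).tolist(),[ray(P(p),50).round(1).tolist() for p in [(331,155),(708,153)]])
# yaw from left slot edges
for p in [(331,155),(327,0),(708,153),(728,0)]:print(ray(P(p),50).round(1))
T=np.array([380.82,-314.38]);d=np.array([np.sin(.23),np.cos(.23)])
a=np.linspace(0,2*np.pi,1441)
zc=175.1+11+12-50
for o in(0,2,4,6,8):
  c=np.c_[T[0]+d[0]*(o+50*np.cos(a)),T[1]+d[1]*(o+50*np.cos(a)),zc+.5+50*np.sin(a)]
  print(o,((proj(c).min(0)+.5)/.64).round(1))
print((proj([[*(T+d*50),150]])+.5)/.64)
E
```

```text
[ 4.88718e+02 -1.56728e+02 -2.26000e-01] [0.7  0.83]
slots [[411.8, -169.9, 0.0], [552.2, -202.1, 0.0]] old yaw pred [[359.3, -221.2, 0.0], [577.4, -272.3, 0.0]] [[359.0, -224.2, 50.0], [576.5, -273.7, 50.0]]
[ 359.  -224.2   50. ]
[ 378.2 -144.1   50. ]
[ 576.5 -273.7   50. ]
[ 594.  -194.6   50. ]
0 [401.9 224.7]
2 [401.9 219.9]
4 [401.9 215. ]
6 [401.9 210.1]
8 [401.9 205.1]
[[402.27058789 225.4202346 ]]
```

Call:
{"name": "jog_arm", "arguments": {"commands": [{"dx": 0.9, "dy": -0.055, "dz": 0, "ax": 0, "ay": 0, "az": 0, "gripper": 1}, {"dx": 0.9, "dy": 0, "dz": 0, "ax": 0, "ay": 0, "az": 0, "gripper": 1}, {"dx": 0.9, "dy": 0, "dz": 0, "ax": 0, "ay": 0, "az": 0, "gripper": 1}, {"dx": 0.9, "dy": 0, "dz": 0, "ax": 0, "ay": 0, "az": 0, "gripper": 1}, {"dx": 0, "dy": 0, "dz": 0.5, "ax": 0, "ay": 0, "az": 0, "gripper": 1}, {"dx": 0, "dy": 0, "dz": 0.4, "ax": 0, "ay": 0, "az": 0, "gripper": 1}, {"dx": 0, "dy": 0, "dz": 0, "ax": 0, "ay": 0, "az": 0, "gripper": 1}, {"dx": 0, "dy": 0, "dz": 0, "ax": 0, "ay": 0, "az": 0, "gripper": 1}]}}

```text
clock: 9.05
eef_pos: [412.3, -173.9, 140.2]
eef_rot: [3.141, 0.0, 1.342]
wrist_force: [0.1, 0.4, -1.9]
finger_gap: 9.9
finger_force: 25.0
```

Call:
{"name": "jog_arm", "arguments": {"commands": [{"dx": 0, "dy": -0.015, "dz": 0.2, "ax": 0, "ay": 0, "az": 0, "gripper": 1}, {"dx": 0, "dy": 0, "dz": 0.2, "ax": 0, "ay": 0, "az": 0, "gripper": 1}, {"dx": 0, "dy": 0, "dz": 0.1, "ax": 0, "ay": 0, "az": 0, "gripper": 1}, {"dx": 0, "dy": 0, "dz": 0, "ax": 0, "ay": 0, "az": 0, "gripper": 1}, {"dx": 0, "dy": 0, "dz": 0, "ax": 0, "ay": 0, "az": 0, "gripper": 1}]}}

```text
clock: 9.68
eef_pos: [411.6, -174.0, 119.6]
eef_rot: [3.141, 0.0, 1.341]
wrist_force: [-0.4, -0.7, -1.1]
finger_gap: 10.0
finger_force: 25.0
```

Call:
{"name": "jog_arm", "arguments": {"commands": [{"dx": 0, "dy": 0, "dz": 0.15, "ax": 0, "ay": 0, "az": 0, "gripper": 1}, {"dx": 0, "dy": 0, "dz": 0.15, "ax": 0, "ay": 0, "az": 0, "gripper": 1}, {"dx": 0, "dy": 0, "dz": 0, "ax": 0, "ay": 0, "az": 0, "gripper": 1}]}}

```text
clock: 10.05
eef_pos: [411.3, -173.8, 106.9]
eef_rot: [-3.141, -0.0, 1.341]
wrist_force: [-0.8, -0.7, -2.1]
finger_gap: 9.8
finger_force: 25.0
```

Going in freely; about 19 mm remain.

Call:
{"name": "jog_arm", "arguments": {"commands": [{"dx": 0, "dy": 0, "dz": 0.15, "ax": 0, "ay": 0, "az": 0, "gripper": 1}, {"dx": 0, "dy": 0, "dz": 0.15, "ax": 0, "ay": 0, "az": 0, "gripper": 1}, {"dx": 0, "dy": 0, "dz": 0.13, "ax": 0, "ay": 0, "az": 0, "gripper": 1}, {"dx": 0, "dy": 0, "dz": 0, "ax": 0, "ay": 0, "az": 0, "gripper": 1}, {"dx": 0, "dy": 0, "dz": 0, "ax": 0, "ay": 0, "az": 0, "gripper": 1}]}}

```text
clock: 10.68
eef_pos: [411.7, -174.0, 90.4]
eef_rot: [3.141, 0.0, 1.341]
wrist_force: [0.1, 0.2, -1.6]
finger_gap: 10.3
finger_force: 25.0
```

Call:
{"name": "jog_arm", "arguments": {"commands": [{"dx": 0, "dy": 0, "dz": 0.04, "ax": 0, "ay": 0, "az": 0, "gripper": 1}, {"dx": 0, "dy": 0, "dz": 0.03, "ax": 0, "ay": 0, "az": 0, "gripper": 1}, {"dx": 0, "dy": 0, "dz": 0, "ax": 0, "ay": 0, "az": 0, "gripper": 1}, {"dx": 0, "dy": 0, "dz": 0, "ax": 0, "ay": 0, "az": 0, "gripper": 1}]}}

```text
clock: 11.18
eef_pos: [411.5, -174.0, 87.5]
eef_rot: [3.142, 0.0, 1.341]
wrist_force: [0.2, 0.4, -1.7]
finger_gap: 10.3
finger_force: 25.0
```

Depth matches home (TCP 87.5). Releasing and rising.

Call:
{"name": "jog_arm", "arguments": {"commands": [{"dx": 0, "dy": 0, "dz": 0.02, "ax": 0, "ay": 0, "az": 0, "gripper": 1}, {"dx": 0, "dy": 0, "dz": 0, "ax": 0, "ay": 0, "az": 0, "gripper": 0.8}, {"dx": 0, "dy": 0, "dz": 0, "ax": 0, "ay": 0, "az": 0, "gripper": 0.6}, {"dx": 0, "dy": 0, "dz": 0, "ax": 0, "ay": 0, "az": 0, "gripper": 0.4}, {"dx": 0, "dy": 0, "dz": 0, "ax": 0, "ay": 0, "az": 0, "gripper": 0.4}, {"dx": 0, "dy": 0, "dz": -0.5, "ax": 0, "ay": 0, "az": 0, "gripper": 0.4}, {"dx": 0, "dy": 0, "dz": -0.9, "ax": 0, "ay": 0, "az": 0, "gripper": 0.4}, {"dx": 0, "dy": 0, "dz": -0.9, "ax": 0, "ay": 0, "az": 0, "gripper": 0.4}, {"dx": 0, "dy": 0, "dz": 0, "ax": 0, "ay": 0, "az": 0, "gripper": 0.4}]}}

```text
clock: 12.3
eef_pos: [412.5, -174.4, 180.9]
eef_rot: [3.137, 0.001, 1.341]
wrist_force: [-0.3, 0.4, -0.2]
finger_gap: 56.3
finger_force: 0.0
```

Call:
{"name": "jog_arm", "arguments": {"commands": [{"dx": 0, "dy": 0, "dz": 0, "ax": 0, "ay": 0, "az": -0.505, "gripper": 0.3}, {"dx": 0.991, "dy": 0.266, "dz": 0, "ax": 0, "ay": 0, "az": -0.505, "gripper": 0.3}, {"dx": 0.991, "dy": 0.266, "dz": 0, "ax": 0, "ay": 0, "az": 0, "gripper": 0.3}, {"dx": 0.991, "dy": 0.266, "dz": 0, "ax": 0, "ay": 0, "az": 0, "gripper": 0.3}, {"dx": 0.991, "dy": 0.266, "dz": 0, "ax": 0, "ay": 0, "az": 0, "gripper": 0.3}, {"dx": 0.991, "dy": 0.266, "dz": 0, "ax": 0, "ay": 0, "az": 0, "gripper": 0.3}, {"dx": 0.991, "dy": 0.266, "dz": 0, "ax": 0, "ay": 0, "az": 0, "gripper": 0.3}, {"dx": 0.991, "dy": 0.266, "dz": 0, "ax": 0, "ay": 0, "az": 0, "gripper": 0.3}, {"dx": 0.991, "dy": 0.266, "dz": 0, "ax": 0, "ay": 0, "az": 0, "gripper": 0.3}, {"dx": 0.991, "dy": 0.266, "dz": 0, "ax": 0, "ay": 0, "az": 0, "gripper": 0.3}]}}

```text
clock: 13.55
eef_pos: [529.6, 177.1, 177.4]
eef_rot: [-3.14, 0.0, 1.517]
wrist_force: [0.3, -1.3, 0.6]
finger_gap: 66.0
finger_force: 0.0
```

Call:
{"name": "jog_arm", "arguments": {"commands": [{"dx": 0, "dy": 0, "dz": 0, "ax": 0, "ay": 0, "az": 0, "gripper": 0.3}, {"dx": 0, "dy": 0, "dz": 0, "ax": 0, "ay": 0, "az": 0, "gripper": 0.3}]}}

```text
clock: 13.8
eef_pos: [529.2, 175.4, 177.7]
eef_rot: [-3.14, 0.001, 1.517]
wrist_force: [1.1, -0.5, -0.3]
finger_gap: 66.4
finger_force: 0.0
```

```bash
python3 - <<'E'
from cell import manip,cams
import cv2,numpy as np
s=manip.read_state();print(s["eef_pos"],s["eef_rot"],s["finger_gap"])
c=cams.camera("wrist");np.savez("w5.npz",**c);w=cv2.resize(c["image"][:,:,::-1],(480,360))
t=cams.camera("top")["image"][:,:,::-1][160:280,272:392]
sc=cams.camera("scene")["image"][:,:,::-1][180:310,120:280]
o=np.zeros((600,800,3),np.uint8);o[:360,:480]=w;o[:320,480:]=cv2.resize(t,(320,320),interpolation=cv2.INTER_CUBIC);o[360:,:295]=cv2.resize(sc,(295,240),interpolation=cv2.INTER_CUBIC)
cv2.imwrite("pics/m5.png",o)
E
```

```text
[529.23144168 175.36910571 177.72920775] [-3.14022023e+00  5.98923103e-04  1.51732950e+00] 66.4467025768615
```

View pics/m5.png

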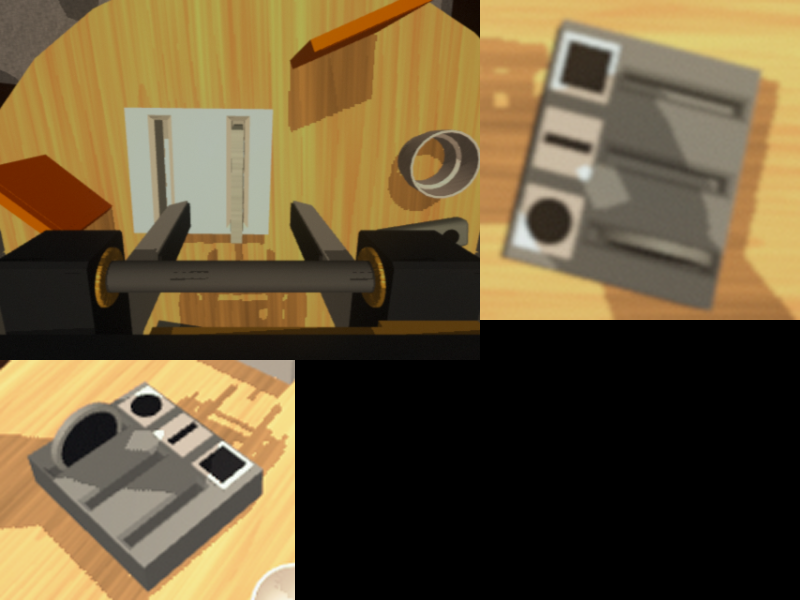

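The round filter is fully seated at the disc slot: upright in the scene crop, in the lower slot of the top crop. Below the gripper, the square filter's top edge is at x≈237, just left of centre (240). I'll shift about 2.6 mm and descend.

Call:
{"name": "jog_arm", "arguments": {"commands": [{"dx": 0.04, "dy": -0.065, "dz": 0.5, "ax": 0, "ay": 0, "az": 0, "gripper": 0.3}, {"dx": 0, "dy": 0, "dz": 0.8, "ax": 0, "ay": 0, "az": 0, "gripper": 0.3}, {"dx": 0, "dy": 0, "dz": 0.6, "ax": 0, "ay": 0, "az": 0, "gripper": 0.3}, {"dx": 0, "dy": 0, "dz": 0.36, "ax": 0, "ay": 0, "az": 0, "gripper": 0.4}, {"dx": 0, "dy": 0, "dz": 0, "ax": 0, "ay": 0, "az": 0, "gripper": 0.7}, {"dx": 0, "dy": 0, "dz": 0, "ax": 0, "ay": 0, "az": 0, "gripper": 1}, {"dx": 0, "dy": 0, "dz": 0, "ax": 0, "ay": 0, "az": 0, "gripper": 1}, {"dx": 0, "dy": 0, "dz": 0, "ax": 0, "ay": 0, "az": 0, "gripper": 1}, {"dx": 0, "dy": 0, "dz": 0, "ax": 0, "ay": 0, "az": 0, "gripper": 1}, {"dx": 0, "dy": 0, "dz": 0, "ax": 0, "ay": 0, "az": 0, "gripper": 1}], "squeeze": 25}}

```text
clock: 15.2
eef_pos: [527.2, 177.7, 88.4]
eef_rot: [3.141, -0.0, 1.517]
wrist_force: [0.3, 0.0, 2.1]
finger_gap: 9.9
finger_force: 25.0
```

Call:
{"name": "jog_arm", "arguments": {"commands": [{"dx": 0, "dy": 0, "dz": 0, "ax": 0, "ay": 0, "az": 0, "gripper": 1}, {"dx": 0, "dy": 0, "dz": 0, "ax": 0, "ay": 0, "az": 0, "gripper": 1}]}}

```text
clock: 15.45
eef_pos: [527.2, 177.6, 88.4]
eef_rot: [3.141, -0.0, 1.517]
wrist_force: [-1.0, 0.4, 3.4]
finger_gap: 10.2
finger_force: 25.0
```

Call:
{"name": "jog_arm", "arguments": {"commands": [{"dx": 0, "dy": 0, "dz": -0.2, "ax": 0, "ay": 0, "az": 0, "gripper": 1}, {"dx": 0, "dy": 0, "dz": -0.4, "ax": 0, "ay": 0, "az": 0, "gripper": 1}, {"dx": 0, "dy": 0, "dz": -0.5, "ax": 0, "ay": 0, "az": 0, "gripper": 1}, {"dx": 0, "dy": 0, "dz": -0.6, "ax": 0, "ay": 0, "az": 0, "gripper": 1}, {"dx": 0, "dy": 0, "dz": -0.5, "ax": 0, "ay": 0, "az": 0, "gripper": 1}, {"dx": 0, "dy": 0, "dz": 0, "ax": 0, "ay": 0, "az": 0.497, "gripper": 1}, {"dx": 0, "dy": 0, "dz": 0, "ax": 0, "ay": 0, "az": 0.497, "gripper": 1}]}}

```text
clock: 16.32
eef_pos: [527.3, 177.6, 177.6]
eef_rot: [3.14, -0.001, 1.341]
wrist_force: [-0.5, 1.0, -1.8]
finger_gap: 10.2
finger_force: 25.0
```

Call:
{"name": "jog_arm", "arguments": {"commands": [{"dx": -0.909, "dy": 0.278, "dz": 0, "ax": 0, "ay": 0, "az": 0, "gripper": 1}, {"dx": -0.909, "dy": 0.278, "dz": 0, "ax": 0, "ay": 0, "az": 0, "gripper": 1}, {"dx": -0.909, "dy": 0.278, "dz": 0, "ax": 0, "ay": 0, "az": 0, "gripper": 1}, {"dx": -0.909, "dy": 0.278, "dz": 0, "ax": 0, "ay": 0, "az": 0, "gripper": 1}, {"dx": -0.909, "dy": 0.278, "dz": 0, "ax": 0, "ay": 0, "az": 0, "gripper": 1}, {"dx": -0.909, "dy": 0.278, "dz": 0, "ax": 0, "ay": 0, "az": 0, "gripper": 1}, {"dx": -0.909, "dy": 0.278, "dz": 0, "ax": 0, "ay": 0, "az": 0, "gripper": 1}, {"dx": -0.909, "dy": 0.278, "dz": 0, "ax": 0, "ay": 0, "az": 0, "gripper": 1}, {"dx": -0.909, "dy": 0.278, "dz": 0, "ax": 0, "ay": 0, "az": 0, "gripper": 1}, {"dx": -0.909, "dy": 0.278, "dz": 0, "ax": 0, "ay": 0, "az": 0, "gripper": 1}]}}

```text
clock: 17.58
eef_pos: [553.7, -203.0, 177.4]
eef_rot: [3.141, 0.0, 1.344]
wrist_force: [0.5, -0.3, -1.5]
finger_gap: 9.6
finger_force: 25.0
```

Call:
{"name": "jog_arm", "arguments": {"commands": [{"dx": 0, "dy": 0, "dz": 0, "ax": 0, "ay": 0, "az": 0, "gripper": 1}, {"dx": 0, "dy": 0, "dz": 0, "ax": 0, "ay": 0, "az": 0, "gripper": 1}, {"dx": 0, "dy": 0, "dz": 0, "ax": 0, "ay": 0, "az": 0, "gripper": 1}]}}

```text
clock: 17.95
eef_pos: [553.7, -200.8, 176.7]
eef_rot: [3.141, -0.0, 1.345]
wrist_force: [-0.4, -0.7, -1.5]
finger_gap: 9.7
finger_force: 25.0
```

Call:
{"name": "jog_arm", "arguments": {"commands": [{"dx": -0.025, "dy": -0.015, "dz": 0.4, "ax": 0, "ay": 0, "az": 0, "gripper": 1}, {"dx": 0, "dy": 0, "dz": 0.5, "ax": 0, "ay": 0, "az": 0, "gripper": 1}, {"dx": 0, "dy": 0, "dz": 0.3, "ax": 0, "ay": 0, "az": 0, "gripper": 1}, {"dx": 0, "dy": 0, "dz": 0, "ax": 0, "ay": 0, "az": 0, "gripper": 1}, {"dx": 0, "dy": 0, "dz": 0, "ax": 0, "ay": 0, "az": 0, "gripper": 1}]}}

```text
clock: 18.58
eef_pos: [553.1, -202.6, 128.8]
eef_rot: [3.141, 0.0, 1.344]
wrist_force: [0.4, -0.3, -1.1]
finger_gap: 9.9
finger_force: 25.0
```

```bash
python3 - <<'E'
from cell import manip,cams
import cv2,numpy as np
s=manip.read_state();print(s["eef_pos"],s["eef_rot"],s["finger_gap"])
c=cams.camera("wrist");np.savez("w6.npz",**c);w=c["image"][:,:,::-1]
sc=cams.camera("scene")["image"][:,:,::-1][170:320,120:300]
o=np.zeros((600,800,3),np.uint8);o[:300,:400]=cv2.resize(w,(400,300));o[:300,400:]=cv2.resize(w[60:240,140:380],(400,300),interpolation=cv2.INTER_CUBIC);o[300:,:360]=cv2.resize(sc,(360,300),interpolation=cv2.INTER_CUBIC)
cv2.imwrite("pics/m6.png",o)
E
```

```text
[ 553.09502328 -202.60322195  128.77922554] [3.14080831e+00 1.60980735e-04 1.34379466e+00] 9.886897061668162
```

View pics/m6.png

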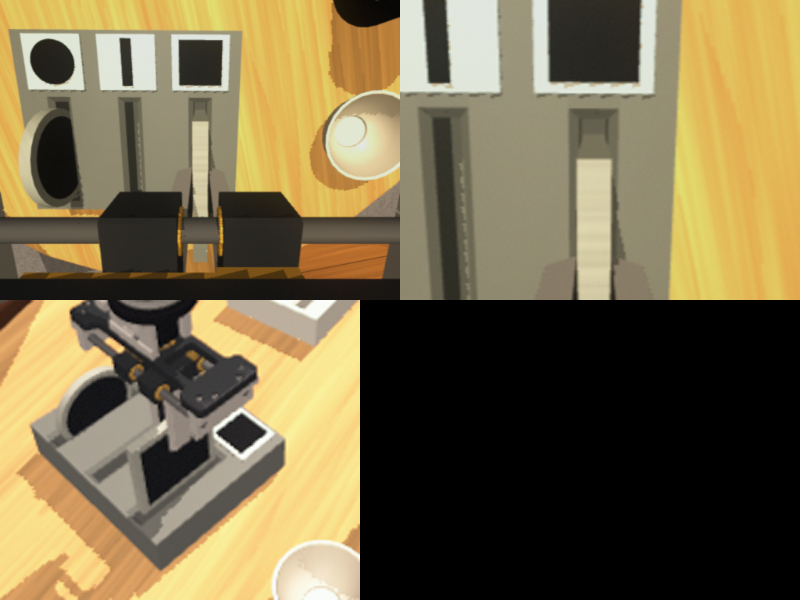

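The square filter is over its slot at the square tag: glass centre at crop x≈594, slot centre ≈593. Lowering.

Call:
{"name": "jog_arm", "arguments": {"commands": [{"dx": 0, "dy": 0, "dz": 0.15, "ax": 0, "ay": 0, "az": 0, "gripper": 1}, {"dx": 0, "dy": 0, "dz": 0.15, "ax": 0, "ay": 0, "az": 0, "gripper": 1}, {"dx": 0, "dy": 0, "dz": 0, "ax": 0, "ay": 0, "az": 0, "gripper": 1}, {"dx": 0, "dy": 0, "dz": 0, "ax": 0, "ay": 0, "az": 0, "gripper": 1}]}}

```text
clock: 19.18
eef_pos: [552.9, -202.5, 116.3]
eef_rot: [-3.142, -0.0, 1.344]
wrist_force: [0.7, -0.3, -1.4]
finger_gap: 9.9
finger_force: 25.0
```

Call:
{"name": "jog_arm", "arguments": {"commands": [{"dx": 0, "dy": 0, "dz": 0.15, "ax": 0, "ay": 0, "az": 0, "gripper": 1}, {"dx": 0, "dy": 0, "dz": 0.15, "ax": 0, "ay": 0, "az": 0, "gripper": 1}, {"dx": 0, "dy": 0, "dz": 0, "ax": 0, "ay": 0, "az": 0, "gripper": 1}]}}

```text
clock: 19.55
eef_pos: [552.5, -202.4, 103.5]
eef_rot: [-3.14, -0.0, 1.344]
wrist_force: [-0.0, 0.6, -1.9]
finger_gap: 9.7
finger_force: 25.0
```

Call:
{"name": "jog_arm", "arguments": {"commands": [{"dx": 0, "dy": 0, "dz": 0.13, "ax": 0, "ay": 0, "az": 0, "gripper": 1}, {"dx": 0, "dy": 0, "dz": 0.13, "ax": 0, "ay": 0, "az": 0, "gripper": 1}, {"dx": 0, "dy": 0, "dz": 0.09, "ax": 0, "ay": 0, "az": 0, "gripper": 1}, {"dx": 0, "dy": 0, "dz": 0, "ax": 0, "ay": 0, "az": 0, "gripper": 1}, {"dx": 0, "dy": 0, "dz": 0, "ax": 0, "ay": 0, "az": 0, "gripper": 1}]}}

```text
clock: 20.18
eef_pos: [552.9, -202.6, 90.4]
eef_rot: [3.141, 0.0, 1.344]
wrist_force: [0.1, -0.7, -0.6]
finger_gap: 10.2
finger_force: 25.0
```

Call:
{"name": "jog_arm", "arguments": {"commands": [{"dx": 0, "dy": 0, "dz": 0.045, "ax": 0, "ay": 0, "az": 0, "gripper": 1}, {"dx": 0, "dy": 0, "dz": 0, "ax": 0, "ay": 0, "az": 0, "gripper": 1}, {"dx": 0, "dy": 0, "dz": 0, "ax": 0, "ay": 0, "az": 0, "gripper": 1}, {"dx": 0, "dy": 0, "dz": 0, "ax": 0, "ay": 0, "az": 0, "gripper": 0.8}, {"dx": 0, "dy": 0, "dz": 0, "ax": 0, "ay": 0, "az": 0, "gripper": 0.6}, {"dx": 0, "dy": 0, "dz": 0, "ax": 0, "ay": 0, "az": 0, "gripper": 0.4}, {"dx": 0, "dy": 0, "dz": 0, "ax": 0, "ay": 0, "az": 0, "gripper": 0.4}]}}

```text
clock: 21.05
eef_pos: [552.9, -202.5, 88.5]
eef_rot: [3.141, -0.0, 1.344]
wrist_force: [-0.0, -0.4, 0.1]
finger_gap: 45.5
finger_force: 0.0
```

Call:
{"name": "jog_arm", "arguments": {"commands": [{"dx": 0, "dy": 0, "dz": -0.5, "ax": 0, "ay": 0, "az": 0, "gripper": 0.4}, {"dx": 0, "dy": 0, "dz": -0.9, "ax": 0, "ay": 0, "az": 0, "gripper": 0.4}, {"dx": 0, "dy": 0, "dz": -0.9, "ax": 0, "ay": 0, "az": 0, "gripper": 0.4}, {"dx": -1, "dy": 0, "dz": -0.5, "ax": 0, "ay": 0, "az": 0, "gripper": 0.4}, {"dx": -1, "dy": 0, "dz": 0, "ax": 0, "ay": 0, "az": 0, "gripper": 0.4}, {"dx": -1, "dy": 0, "dz": 0, "ax": 0, "ay": 0, "az": 0, "gripper": 0.4}, {"dx": 0, "dy": 0, "dz": 0, "ax": 0, "ay": 0, "az": 0, "gripper": 0.4}, {"dx": 0, "dy": 0, "dz": 0, "ax": 0, "ay": 0, "az": 0, "gripper": 0.4}]}}

```text
clock: 22.05
eef_pos: [525.9, -319.0, 200.3]
eef_rot: [-3.141, -0.0, 1.344]
wrist_force: [-0.5, -0.5, -0.5]
finger_gap: 56.1
finger_force: 0.0
```

```bash
python3 - <<'E'
from cell import manip,cams
import cv2,numpy as np
t=cams.camera("top")["image"][:,:,::-1];s=cams.camera("scene")["image"][:,:,::-1]
o=np.zeros((600,800,3),np.uint8);o[:300,:400]=cv2.resize(s,(400,300));o[:300,400:]=cv2.resize(t,(400,300));o[300:,:360]=cv2.resize(s[170:320,120:300],(360,300),interpolation=cv2.INTER_CUBIC)
o[300:,400:700]=cv2.resize(t[160:280,272:392],(300,300),interpolation=cv2.INTER_CUBIC)
cv2.imwrite("pics/m7.png",o)
E
```

```text
(no output)
```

View pics/m7.png

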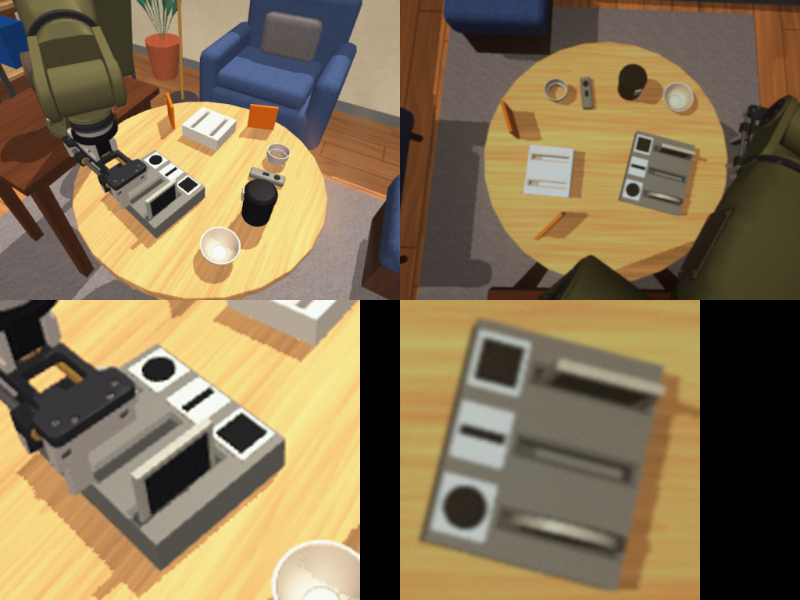

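Both filters are upright in their slots, square at (608,376) and round at (565,530). The stand is empty, the other objects haven't moved and the arm is clear.

```bash
python3 -c "
from cell import job
print(job.sign_off())"
```

```text
the job is handed in; nothing more can be done
None
```

Both filters stand upright in their own slots in the filter box, round at the disc tag and square at the square tag; the bystanders were left alone, and I handed the job in at about 22 s (no verdict was returned).

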